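Set and lock the hold-down stop of a bottle stand

ROBOT

A 6-joint arm with a two-finger parallel gripper is mounted at the origin on the work surface. World frame = base frame: x ahead of the robot, y to its left, z up, the work surface at z = 0. Lengths are in m, angles in degrees, forces in N, time in s.
With the tool pointing down it reaches from about 0.4 to 0.825 m from the base axis. Payload 7 kg.
Tool frame: the origin (TCP) lies midway between the tips of the shut fingers; the grasp point (between the pads) lies 19 mm behind it; z points along the fingers, y is the direction in which the jaws open and shut (so a half turn about z gives the same grasp; the last joint's range is limited). The gripper opens to 88 mm and grips with 3 to 60 N. Pads are 19 mm wide; open, the fingers measure 130 mm over their backs; the gripper's body (78 mm by 193 mm) begins 47 mm behind the grasp point.
Start: joints at [80.735, 20.546, 0.682, 0, -70.136, -16.507], TCP at [0.293, 0.608, 0.227] pointing down, gripper open.
Joint ranges: [-176.03, 176.03], [-82.01, 121.73], [-58.28, 71.71], [-173.87, 95.51], [-174.79, -0.11], [-173.66, 173.66]. Speed limits (degrees/s): [136.94, 136.94, 172.46, 180, 180, 180].

INTERFACE

Orientations are given as [roll, pitch, yaw] about the fixed x, y, z axes, in that order (R = Rz(yaw) Ry(pitch) Rx(roll)).
In Python, from plant import get_state, capture, close_job gives the robot as it stands.
- The arm moves only by the tool apply_moves, never from a script. Its argument "commands" is a list of rows, each an object with "grip": the opening, from 0 (shut) to 1 (fully open); "dp": the shift along the tool's x, y, z in mm, a list of three; "yaw": the turn about the tool's z in rad. A call has 1 to 12 rows; each row is the pose to reach, as a shift and turn from the pose commanded when the call began, along the tool's axes at that moment; what a row does not reach only later rows make up. A row lasts 1/8 s, in which the tool goes at most 62.5 mm and 10.7 degrees, less where a joint would pass 70% of its speed; a pose out of reach is approached as far as the arm can. A call with a gripper value outside its range is refused whole. The fingers move at their own pace and stop on an object; "newtons" is the grip in N (left out, the last holds). Time passes only in rows, so rows that repeat a pose let the fingers close. It gives the time, the measured TCP pose, the force and the opening at its end, in the units of the state.
- get_state(): the state, without advancing time (a new reading comes with each control period).
- capture(name): name is "scene" or "top"; returns a dict with "color" (480x640x3 uint8, red, green, blue), "camera_matrix" (3x3 intrinsics, pixels), "k1" (the pictures are not rectified: a ray, as slopes to the right and down, at radius r is drawn at 1 + k1 r^2 times it, then the intrinsics apply), "xyz" and "rotation" of the camera in the world. Camera axes: x right, y up, looking along -z (the intrinsics and any distortion apply to the point x, -y, -z); pixel columns grow to the right and rows downward; lengths in m; the calibration is good to about 2 mm. A picture is of the moment at which its call begins. There is no depth.
- close_job(): hands the job in, once; it reports no verdict.
The state is a dict: "time_s": time; "joints": joint angles; "qd": joint speeds; "joint_torque": joint torques, N m; "tcp_pos": TCP position; "eef_rot": TCP orientation; "contact_force": force on the tool from outside, world axes, zero at the start; "moment": the same for the moment, N m; "gripper_width": finger opening in m.
Only numpy, scipy, OpenCV 4.12 (cv2) and the standard library are available. Lean on these libraries where they do the work, as an engineer would, in place of code of your own. Each camera call takes 0.05 s, during which the arm holds its last target.

TASK

The hold-down stop on the green bottle stand is locked too high for this bottle. Swing the brass lock nut's lever loose (anticlockwise from above), wind the orange handle clockwise until the rubber foot bears snugly on the bottle's cap without pressing hard on it, then swing the lever back until the nut is firmly tight again, without overstraining it. Let go, and leave the other things on the table where they are.

Things in the scene. Friction and masses are not known exactly. Their poses are not given: they have to be found in the camera images.
- stand: Green steel bottle stand, bolted down, 190 x 130 mm base; origin on the table, on the vertical axis of its screw; z up, its column stands 95 mm along -x from that axis, an arm at 137 to 166 mm height carries the screw. Under the screw an amber bottle (42 mm wide, 95 mm tall, flat black cap 27 mm wide) stands in a low grey nest; its height is not measured and differs by some mm from day to day: the cap starts 2.5 to 6.7 mm below the foot, to be found by feel.
- stop_foot: Round black rubber foot, 22 mm wide, under the screw, above the bottle's cap; origin at its lowest point. It moves only up and down, with the screw.
- screw_grip (a point): Middle of the orange bar handle on top of the screw: 60 mm long, 14 mm thick, 24 mm tall; the point's x axis runs along the bar, y across its thickness.
- stop_screw (a joint): Turn of the orange handle and screw, rad: grows when turned clockwise seen from above, which lowers the foot by 4 mm per rad (steep thread). Turns with about 0.2 N m while free and stays where it is left. Once the foot meets the cap the load rises fast, by about 15 to 25 N for each further 0.1 rad, and each 10 N adds 0.04 N m to the turning moment: snug is about 20 N (some 0.28 N m), over 60 N would spoil the cap. With the nut tight the screw is locked.
- nut_post (a point): Black upright post on the end of the brass lock nut's lever: 14 mm wide, 44 mm tall, this point 14 mm below its top. It travels on a circle of 85 mm radius about the screw axis, at constant height.
- jam_nut (a joint): Angle of the lock nut, rad: 0 is properly tight, grows as it is loosened (anticlockwise seen from above), ends at 1.5. Clear of the screw beyond 0.35, where it still drags with 0.42 N m (5 N at the post) and stays where it is left; from 0.3 down it binds, rising to 0.8 N m (9.4 N at the post) at 0. Below -0.2 it is overstrained.
- bottle_b: Bystander: amber bottle like the other, loose on the table beside the stand; origin centre of underside.
- bottle_c: Bystander: a second such amber bottle beside the stand; origin centre of underside.
- carton_a: Bystander: small loose carton 50 x 50 x 100 mm beside the stand; origin centre of underside.
- label_roll: Bystander: loose paper label roll 80 mm wide, 45 mm tall beside the stand; origin centre of underside.
Mind the look-alikes: they are no part of the job. There is more than one size of the stand; the one meant has the size given above.

How it is judged (in metres and radians):
On the way, in this order (a step that is already met when the one before it is completed fails the run):
1. the lock nut is loosened (value of joint jam_nut above 0.35 rad), for 0.1 s.
2. with the nut loose, the foot is wound down onto the cap, snug (contact force between stop_foot and anything else between 8 and 40 N and value of joint jam_nut above 0.3 rad), for 0.2 s.
At the end, for the whole second after the job is handed in: Lock nut tight again (joint between -0.15 and 0.09 rad), rubber foot bearing on the bottle's cap with 8 to 40 N, everything released and at rest (contact force between stop_foot and anything else between 8 and 40 N and value of joint jam_nut between -0.15 and 0.09 rad and linear speed of stop_foot below 0.003 m/s); the robot touches nothing.
It fails at once if the cap is pressed hard (over 60 N) (contact force between stop_foot and anything else above 60 N).
It fails at once if the lock nut is overstrained (below -0.2 rad) (value of joint jam_nut below -0.2 rad).
It fails at once if a bystander is moved over 30 mm (distance of any of bottle_b, bottle_c, carton_a, label_roll from where it was at the start of the episode above 0.03 m).
It also fails if it takes over 72 s, if anything falls off the work surface, if the arm or the gripper's body presses on something with over 40 N, if the wrist force passes 120 N, or if a joint passes its speed limit or range.

## Working session

There is one attempt and no reset: what is moved stays moved. The work goes in short steps, Python scripts to look and compute and a tool call to move; the robot and the scene stay as the last step left them, time stands still between calls to the robot, and variables do not carry over. Pictures are saved under pics/ and viewed, and the job is handed in when it is done.

Besides the shell and the picture viewer there is one more tool, called after ">>>" by a JSON object that holds its "name" and its "arguments", one argument or row to a line. apply_moves: Moves the arm, as the interface text tells. Its arguments: {"type":"object","properties":{"commands":{"type":"array","items":{"type":"object","properties":{"grip":{"type":"number"},"dp":{"type":"array","items":{"type":"number"}},"yaw":{"type":"number"}}}},"newtons":{"type":"number"}},"required":["commands"]}

```bash
ls; mkdir -p pics
cat > h.py <<'E'
import cv2,numpy as np,json
from plant import get_state,capture,close_job
def snap(n,f):
    c=capture(n); cv2.imwrite('pics/'+f+'.png',c['color'][:,:,::-1])
    np.savez('pics/'+f+'.npz',**c); return c
E
python3 - <<'E'
from h import *
for n in('scene','top'):
    c=snap(n,n+'0'); print(n,c['xyz'],c['rotation'],c['camera_matrix'],c['k1'])
print(get_state())
E
```

```text
pics
scene [0.83387132 0.39309425 0.83589816] [ 34.74032455   0.94853932 136.23907767] [[490.30757352   0.         318.76513473]
 [  0.         490.30757352 240.26003652]
 [  0.           0.           1.        ]] 0.027829464750082942
top [0.35958125 0.06721534 1.04920911] [ 10.29264192  -1.15122541 -89.13437067] [[537.91096712   0.         319.59637772]
 [  0.         537.91096712 238.13259204]
 [  0.           0.           1.        ]] -0.08346742669699554
{'time_s': 0.1, 'joints': array([ 8.07374108e+01,  2.05869732e+01,  6.38923123e-01, -1.79736797e-02,
       -7.01355255e+01, -1.65078409e+01]), 'qd': array([ 0.04631963, -0.0731767 ,  0.12981674,  0.07649704, -0.08107572,
        0.05658807]), 'joint_torque': array([-3.81111953e-03, -5.84161949e+01,  2.93748003e+01,  7.01539278e+00,
        1.01987863e-02, -5.49186177e-05]), 'tcp_pos': array([0.29329003, 0.60746596, 0.22571891]), 'eef_rot': array([ 1.79915068e+02, -7.54906615e-03, -2.57765442e+01]), 'contact_force': array([-0.22573938, -0.42966592,  0.31919058]), 'moment': array([-0.03055697, -0.02480987,  0.0171307 ]), 'gripper_width': 0.08736891764569713}
```

View pics/scene0.png

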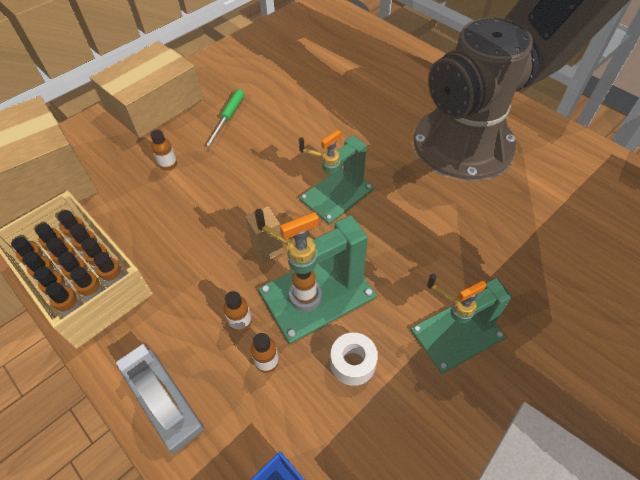

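View pics/top0.png

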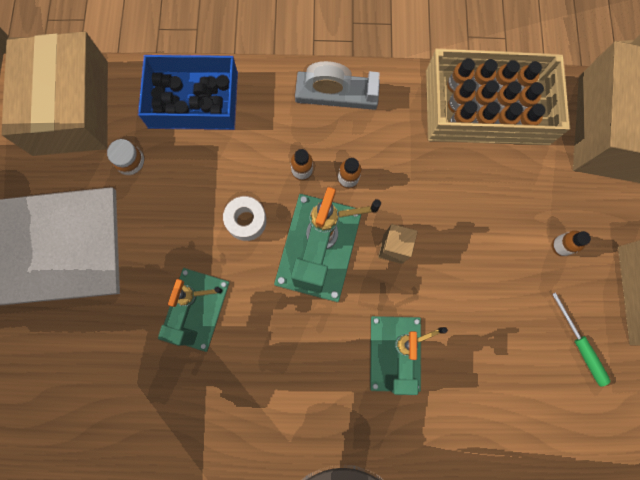

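The middle stand is the largest and holds the bottle. In the top view its handle is near (326,207), the post near (375,206) and the carton near (398,243). In the scene view the handle is near (300,225) and the post near (260,219).

```bash
cat >> h.py <<'E'
from scipy.spatial.transform import Rotation as Ro
def load(f): return dict(np.load('pics/'+f+'.npz'))
def R(c):
    r=np.array(c['rotation']); return r if r.shape==(3,3) else Ro.from_euler('xyz',r,degrees=True).as_matrix()
def ray(c,uv):
    K=c['camera_matrix'];k=float(c['k1'])
    d=cv2.undistortPoints(np.array([[uv]],float),K,np.array([k,0,0,0,0]))[0,0]
    v=R(c)@np.array([d[0],-d[1],-1]); return np.array(c['xyz']),v
def proj(c,p):
    q=R(c).T@(np.array(p)-c['xyz']); q=np.array([[q[0],-q[1],-q[2]]])
    return cv2.projectPoints(q,np.zeros(3),np.zeros(3),c['camera_matrix'],np.array([float(c['k1']),0,0,0,0]))[0][0,0]
def plane(c,uv,z):
    o,v=ray(c,uv); return o+v*(z-o[2])/v[2]
def tri(c1,u1,c2,u2):
    o1,v1=ray(c1,u1);o2,v2=ray(c2,u2)
    A=np.stack([v1,-v2],1); t=np.linalg.lstsq(A,o2-o1,rcond=None)[0]
    a,b=o1+t[0]*v1,o2+t[1]*v2; return (a+b)/2,np.linalg.norm(a-b)
def mask_orange(img):
    h=cv2.cvtColor(img,cv2.COLOR_RGB2HSV); return cv2.inRange(h,(5,215,170),(16,255,255))
E
python3 - <<'E'
from h import *
for f,(x,y) in (('scene0',(300,250)),('top0',(326,225))):
    c=load(f);im=c['color'][y-70:y+70,x-90:x+90]
    cv2.imwrite('pics/z_'+f+'.png',cv2.resize(im,None,fx=4,fy=4,interpolation=cv2.INTER_CUBIC)[:,:,::-1])
    m=mask_orange(c['color']); n,l,s,ce=cv2.connectedComponentsWithStats(m)
    for i in range(1,n):
        if s[i,4]>30: 
            cn=cv2.findContours((l==i).astype(np.uint8),0,2)[0][0]
            print(f,s[i],ce[i],cv2.minAreaRect(cn))
E
```

```text
scene0 [322 130  18  18 104] [330.92307692 138.60576923] ((331.03021240234375, 138.32887268066406), (7.455010890960693, 20.316951751708984), 55.00798034667969)
scene0 [281 222  12   8  39] [286.38461538 224.8974359 ] ((286.3276062011719, 225.06895446777344), (4.085297107696533, 12.070197105407715), 68.19859313964844)
scene0 [463 281  22  18 131] [475.29770992 288.59541985] ((473.60003662109375, 289.3000183105469), (7.814188003540039, 25.303083419799805), 60.2551155090332)
```

View pics/z_scene0.png

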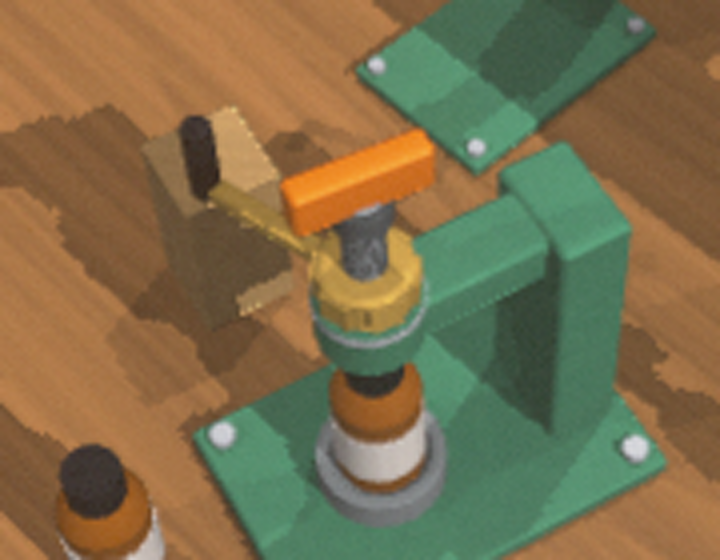

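View pics/z_top0.png

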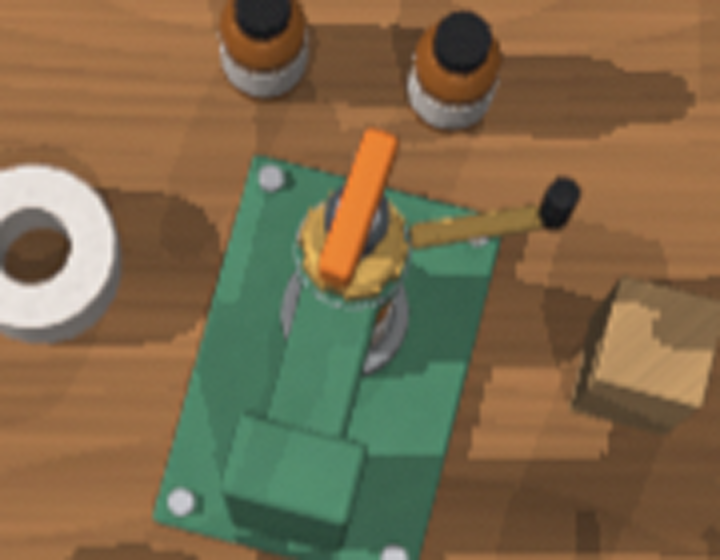

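Run:
```python
from h import *
s=load('scene0');t=load('top0')
S=lambda x,y:(210+(x-1.5)/4,180+(y-1.5)/4)
T=lambda x,y:(236+(x-1.5)/4,155+(y-1.5)/4)
for n,a,b in (('bar1',(281,183),(320,270)),('bar2',(421,130),(362,131)),('bar3',(434,150),(397,137)),('bar4',(295,208),(352,279)),('posttop',(194,121),(568,187)),('bolt1',(222,434),(271,178))):
    print(n,tri(s,S(*a),t,T(*b)))
for p in ((271,178),(181,502),(480,240),(395,556)): print(plane(t,T(*p),.012))
for p in ((222,434),(635,447)): print(plane(s,S(*p),.012))
for n,p in (('carton',(660,350)),): print(n,plane(t,T(*p),.1))
for n,p in (('c',(462,40)),('b',(263,10))): print(n,plane(t,T(*p),.095))
print('roll',plane(t,T(30,245),.045))
# base plate corners
for p in ((254,155),(155,520),(500,217)): print(plane(t,T(*p),.01))
```

```text
bar1 (array([0.55460851, 0.0396274 , 0.22443848]), np.float64(0.05520813790845017))
bar2 (array([0.56044572, 0.06086806, 0.29538876]), np.float64(0.037016583922371026))
bar3 (array([0.55843965, 0.05426705, 0.28017291]), np.float64(0.05270874638789495))
bar4 (array([0.55171753, 0.03096515, 0.19720009]), np.float64(0.04148150689799146))
posttop (array([ 0.5723171 , -0.03847217,  0.21402095]), np.float64(0.0025204049086651257))
bolt1 (array([0.61570515, 0.06126366, 0.13096712]), np.float64(0.05508953441775313))
[0.62639478 0.08262873 0.012     ]
[0.46442878 0.12277748 0.012     ]
[ 0.59689784 -0.02139021  0.012     ]
[0.44013362 0.01910002 0.012     ]
[ 0.59929111 -0.02037799  0.012     ]
[0.4629185 0.1225048 0.012    ]
carton [ 0.52769123 -0.09525058  0.1       ]
c [ 0.67283554 -0.00573256  0.095     ]
b [0.68536591 0.08679875 0.095     ]
roll [0.58272909 0.19651876 0.045     ]
[0.63855751 0.0913756  0.01      ]
[0.45568063 0.13520532 0.01      ]
[ 0.6092742  -0.03149335  0.01      ]
```

Run:
```python
from h import *
s=load('scene0');t=load('top0')
S=lambda x,y:(210+(x-1.5)/4,180+(y-1.5)/4)
T=lambda x,y:(236+(x-1.5)/4,155+(y-1.5)/4)
P=[]
for n,a,b in (('bar1',(281,183),(397,137)),('bar2',(421,130),(352,279)),('bar3',(434,150),(320,271)),('bar4',(293,208),(362,131))):
    r=tri(s,S(*a),t,T(*b));P.append(r[0]);print(n,r)
P=np.array(P);c=P.mean(0);print(c,np.linalg.norm(P[0]-P[1]),np.linalg.norm(P[3]-P[2]),np.linalg.norm(P[0]-P[3]),np.linalg.norm(P[1]-P[2]))
d=(P[0]+P[3]-P[1]-P[2]);print('bar yaw',np.degrees(np.arctan2(d[1],d[0])))
pt=np.array([.5723,-.0385,.214]);v=pt-c;print('post r',np.hypot(*v[:2]),np.degrees(np.arctan2(v[1],v[0])))
# base-centre-based: bolts
b=np.array([[.6264,.0826],[.4644,.1228],[.5981,-.0209],[.4401,.0191]]);bc=b.mean(0);print('bolt centre',bc)
yw=np.arctan2(b[0,1]-b[1,1]+b[2,1]-b[3,1],b[0,0]-b[1,0]+b[2,0]-b[3,0]);print(np.degrees(yw), (c[:2]-bc)@[np.cos(yw),np.sin(yw)],(c[:2]-bc)@[-np.sin(yw),np.cos(yw)])
for z in(.2,.205,.21,.215,.22): print(z,plane(t,T(568,187),z),plane(s,S(194,121),z))
```

```text
bar1 (array([0.58230612, 0.03149088, 0.24866671]), np.float64(0.0013935304478945602))
bar2 (array([0.52655703, 0.04818493, 0.2460071 ]), np.float64(0.0018425827081344215))
bar3 (array([0.52973214, 0.05982325, 0.2469687 ]), np.float64(0.00026447474215423683))
bar4 (array([0.58559346, 0.04392188, 0.24774779]), np.float64(0.0013509649126225564))
[0.55604719 0.04585524 0.24734758] 0.058255695432361095 0.05808570049177227 0.012891107415992477 0.012101923854095208
bar yaw -16.28025309957912
post r 0.08590669144675758 -79.09439780742231
bolt centre [0.53225 0.0509 ]
-14.069941908100875 0.02430967834590907 0.0008918232028628081
0.2 [ 0.57676495 -0.0412402   0.2       ] [ 0.56575969 -0.04701872  0.2       ]
0.205 [ 0.57548621 -0.04060163  0.205     ] [ 0.56786782 -0.04355816  0.205     ]
0.21 [ 0.57420747 -0.03996307  0.21      ] [ 0.56997596 -0.0400976   0.21      ]
0.215 [ 0.57292873 -0.0393245   0.215     ] [ 0.57208409 -0.03663704  0.215     ]
0.22 [ 0.57164999 -0.03868593  0.22      ] [ 0.57419222 -0.03317648  0.22      ]
```

```bash
cat >> h.py <<'E'
def delta(target,yawdeg):
    s=get_state(); A=Ro.from_euler('xyz',s['eef_rot'],degrees=True).as_matrix()
    d=A.T@(np.array(target)-s['tcp_pos'])*1000
    dy=(s['eef_rot'][2]-yawdeg+180)%360-180
    print('dp',d.round(1),'yaw',round(np.radians(dy),4),'from',s['tcp_pos'].round(4),s['eef_rot'].round(2))
E
python3 - <<'E'
from h import *
delta([.5721,-.0376,.30],-79.1)
E
```

```text
dp [531.6 459.7 -73.5] yaw 0.9307 from [0.2933 0.6075 0.2257] [ 1.7992e+02 -1.0000e-02 -2.5780e+01]
```

>>> {"name": "apply_moves", "arguments": {
  "commands": [
    {"grip": 1,"dp": [0,0,-60],"yaw": 0},
    {"grip": 1,"dp": [35,30,-90],"yaw": 0.1},
    {"grip": 1,"dp": [80,69,-100],"yaw": 0.2},
    {"grip": 1,"dp": [125,108,-100],"yaw": 0.3},
    {"grip": 1,"dp": [170,147,-100],"yaw": 0.4},
    {"grip": 1,"dp": [215,186,-100],"yaw": 0.5},
    {"grip": 1,"dp": [260,225,-100],"yaw": 0.6},
    {"grip": 1,"dp": [305,264,-100],"yaw": 0.7},
    {"grip": 1,"dp": [350,303,-100],"yaw": 0.8},
    {"grip": 1,"dp": [395,342,-100],"yaw": 0.93},
    {"grip": 1,"dp": [440,381,-100],"yaw": 0.93},
    {"grip": 1,"dp": [485,420,-100],"yaw": 0.93}
  ],
  "newtons": 30
}}

```text
time_s: 1.6
tcp_pos: [0.5479, 0.0169, 0.3265]
eef_rot: [180.0, 0.0, -79.0]
contact_force: [1.0, 1.2, -0.1]
gripper_width: 0.0877
```

Run:
```python
from h import *
delta([.5721,-.0376,.26],-79.1)
```

```text
dp [ 58.1 -13.4  66.5] yaw 0.0009 from [0.5479 0.0169 0.3265] [ 1.800e+02  1.000e-02 -7.905e+01]
```

>>> {"name": "apply_moves", "arguments": {
  "commands": [
    {"grip": 1,"dp": [30,-7,10],"yaw": 0},
    {"grip": 1,"dp": [58,-13.4,30],"yaw": 0},
    {"grip": 1,"dp": [58,-13.4,60],"yaw": 0},
    {"grip": 1,"dp": [58,-13.4,60],"yaw": 0}
  ]
}}

```text
time_s: 2.1
tcp_pos: [0.5703, -0.0362, 0.264]
eef_rot: [179.7, 0.0, -79.1]
contact_force: [0.9, 0.2, 0.1]
gripper_width: 0.0873
```

Run:
```python
from h import *
snap('top','top1');snap('scene','scene1')
delta([.5721,-.0376,.185],-79.1)
for f in('top1','scene1'):
    print(proj(load(f),get_state()['tcp_pos']))
```

```text
dp [ 1.9  0.3 82.3] yaw 0.0012 from [ 0.572  -0.0356  0.2673] [-1.800e+02 -3.000e-02 -7.903e+01]
[379.55757908 193.41194405]
[254.53001128 188.92522861]
```

View pics/scene1.png

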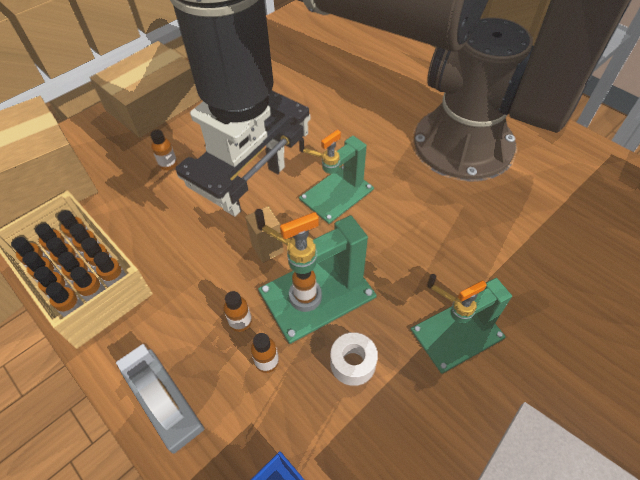

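View pics/top1.png

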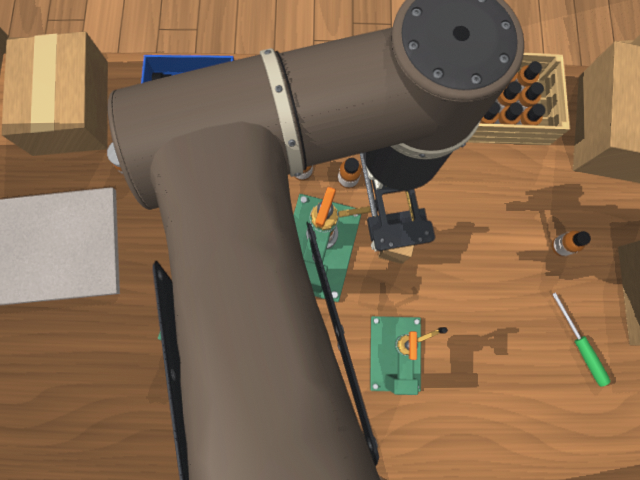

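The gripper is above the post, with the projected TCP at (254,189) in the scene view. The fingers straddle it with wide clearance, so I'll descend and close.

>>> {"name": "apply_moves", "arguments": {
  "commands": [
    {"grip": 1,"dp": [2,0,30],"yaw": 0},
    {"grip": 1,"dp": [2,0,60],"yaw": 0},
    {"grip": 1,"dp": [2,0,82],"yaw": 0},
    {"grip": 1,"dp": [2,0,82],"yaw": 0},
    {"grip": 0.5,"dp": [2,0,82],"yaw": 0},
    {"grip": 0.3,"dp": [2,0,82],"yaw": 0},
    {"grip": 0.22,"dp": [2,0,82],"yaw": 0},
    {"grip": 0.1,"dp": [2,0,82],"yaw": 0},
    {"grip": 0.05,"dp": [2,0,82],"yaw": 0},
    {"grip": 0.05,"dp": [2,0,82],"yaw": 0}
  ]
}}

```text
time_s: 3.45
tcp_pos: [0.5722, -0.0376, 0.1846]
eef_rot: [180.0, 0.0, -79.1]
contact_force: [0.8, 0.6, -0.3]
gripper_width: 0.0334
```

Run:
```python
from h import *
s=get_state(); print(s['tcp_pos'],s['eef_rot'],s['contact_force'],s['moment'],s['gripper_width'])
```

```text
[ 0.57217051 -0.03763183  0.18455097] [ 1.79997222e+02  6.15236160e-04 -7.90587994e+01] [ 0.8357133   0.57736927 -0.28025065] [ 0.0655549  -0.0155756   0.01612338] 0.03337732880079767
```

Still closing.

>>> {"name": "apply_moves", "arguments": {
  "commands": [
    {"grip": 0.05,"dp": [0,0,0],"yaw": 0},
    {"grip": 0.05,"dp": [0,0,0],"yaw": 0},
    {"grip": 0.05,"dp": [0,0,0],"yaw": 0},
    {"grip": 0.05,"dp": [0,0,0],"yaw": 0},
    {"grip": 0.05,"dp": [0,0,0],"yaw": 0}
  ]
}}

```text
time_s: 4.08
tcp_pos: [0.5724, -0.0376, 0.1846]
eef_rot: [-180.0, -0.0, -79.1]
contact_force: [1.3, -0.0, -1.8]
gripper_width: 0.0132
```

Run:
```python
from h import *
s=get_state(); print(s['tcp_pos'],s['eef_rot'],s['contact_force'],s['moment'],s['gripper_width'])
# arc in tool frame: lever angle +th (ccw), tool yaw -th
a0=np.radians(-79.1);r=85
A=Ro.from_euler('xyz',[180,0,-79.1],degrees=True).as_matrix()
for th in np.arange(.05,.61,.05):
    d=r*np.array([np.cos(a0+th)-np.cos(a0),np.sin(a0+th)-np.sin(a0),0]); print(round(th,2),(A.T@d).round(1))
```

```text
[ 0.57239029 -0.03759672  0.18455281] [-1.79980601e+02 -7.29038457e-04 -7.90573685e+01] [ 1.29721426 -0.0459342  -1.78273467] [ 0.02316862 -0.74943445 -0.00098375] 0.013247128991714544
0.05 [-0.1 -4.2 -0. ]
0.1 [-0.4 -8.5 -0. ]
0.15 [ -1.  -12.7  -0. ]
0.2 [ -1.7 -16.9  -0. ]
0.25 [ -2.6 -21.   -0. ]
0.3 [ -3.8 -25.1  -0. ]
0.35 [ -5.2 -29.1  -0. ]
0.4 [ -6.7 -33.1  -0. ]
0.45 [ -8.5 -37.   -0. ]
0.5 [-10.4 -40.8  -0. ]
0.55 [-12.5 -44.4  -0. ]
0.6 [-14.8 -48.   -0. ]
```

>>> {"name": "apply_moves", "arguments": {
  "commands": [
    {"grip": 0.05,"dp": [-0.1,-4.2,0],"yaw": -0.05},
    {"grip": 0.05,"dp": [-0.4,-8.5,0],"yaw": -0.1},
    {"grip": 0.05,"dp": [-1,-12.7,0],"yaw": -0.15},
    {"grip": 0.05,"dp": [-1.7,-16.9,0],"yaw": -0.2},
    {"grip": 0.05,"dp": [-2.6,-21,0],"yaw": -0.25},
    {"grip": 0.05,"dp": [-3.8,-25.1,0],"yaw": -0.3}
  ]
}}

```text
time_s: 4.82
tcp_pos: [0.5951, -0.03, 0.1845]
eef_rot: [179.9, -0.0, -61.8]
contact_force: [-1.0, -3.4, 1.6]
gripper_width: 0.0132
```

>>> {"name": "apply_moves", "arguments": {
  "commands": [
    {"grip": 0.05,"dp": [-0.1,-4.2,0],"yaw": -0.05},
    {"grip": 0.05,"dp": [-0.4,-8.5,0],"yaw": -0.1},
    {"grip": 0.05,"dp": [-1,-12.7,0],"yaw": -0.15},
    {"grip": 0.05,"dp": [-1.7,-16.9,0],"yaw": -0.2},
    {"grip": 0.05,"dp": [-2.6,-21,0],"yaw": -0.25},
    {"grip": 0.05,"dp": [-2.6,-21,0],"yaw": -0.25},
    {"grip": 0.05,"dp": [-2.6,-21,0],"yaw": -0.25}
  ]
}}

```text
time_s: 5.7
tcp_pos: [0.6132, -0.0178, 0.1845]
eef_rot: [179.9, -0.0, -47.6]
contact_force: [1.6, -5.7, -0.6]
gripper_width: 0.0131
```

Run:
```python
from h import *
s=get_state(); print(s['tcp_pos'],s['eef_rot'],s['contact_force'],s['moment'],s['gripper_width'])
v=s['tcp_pos'][:2]-[.556,.0459];print(np.hypot(*v),np.degrees(np.arctan2(v[1],v[0])))
```

```text
[ 0.61317796 -0.01784903  0.18452531] [ 1.79938862e+02 -2.68257220e-02 -4.76366715e+01] [ 1.60191376 -5.66474251 -0.61349036] [-1.90967907 -0.42023584 -0.07829387] 0.013064503899243393
0.08563444364378175 -48.11034850308473
```

>>> {"name": "apply_moves", "arguments": {
  "commands": [
    {"grip": 0.6,"dp": [0,0,0],"yaw": 0},
    {"grip": 0.6,"dp": [0,0,0],"yaw": 0},
    {"grip": 0.6,"dp": [0,0,0],"yaw": 0},
    {"grip": 0.6,"dp": [0,0,-10],"yaw": 0},
    {"grip": 0.6,"dp": [0,0,-40],"yaw": 0},
    {"grip": 0.6,"dp": [0,0,-90],"yaw": 0},
    {"grip": 0.6,"dp": [0,0,-115],"yaw": 0},
    {"grip": 0.6,"dp": [0,0,-115],"yaw": 0}
  ]
}}

```text
time_s: 6.7
tcp_pos: [0.6145, -0.0168, 0.303]
eef_rot: [-179.7, -0.2, -47.5]
contact_force: [0.2, 0.2, -1.0]
gripper_width: 0.0527
```

Run:
```python
from h import *
c=snap('scene','scene2');c2=snap('top','top2')
a=c['color'][150:310,190:390];b=c2['color'][150:310,220:420]
o=np.hstack([cv2.resize(k,None,fx=2,fy=2,interpolation=2) for k in(a,b)]);cv2.imwrite('pics/z2.png',o[:,:,::-1])
delta([.556,.0459,.285],-16.3)
s=get_state(); print(s['contact_force'],s['moment'],s['gripper_width'])
```

```text
dp [-84.9  -0.1  14.8] yaw -0.5454 from [ 0.6132 -0.0168  0.2998] [-1.7997e+02  1.0000e-02 -4.7550e+01]
[-0.27902126  0.09402995  0.07204921] [ 0.0147803  -0.00434279 -0.03012071] 0.052529229426982155
```

View pics/z2.png

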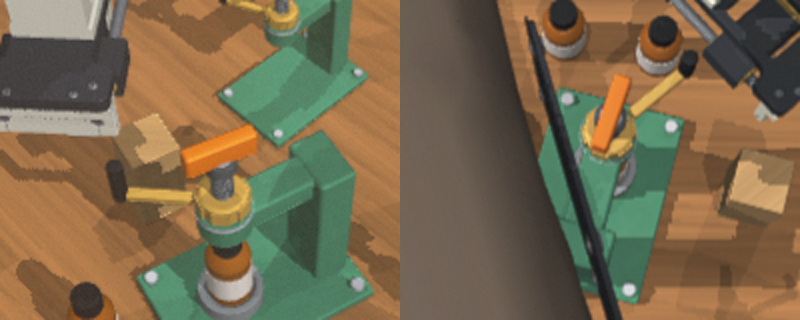

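The lever now points well away from its start; its post is near (248,232) in the scene view and (365,179) in the top view. The bar hasn't moved. Next I go to the bar.

>>> {"name": "apply_moves", "arguments": {
  "commands": [
    {"grip": 0.6,"dp": [-30,0,0],"yaw": -0.18},
    {"grip": 0.6,"dp": [-60,0,0],"yaw": -0.36},
    {"grip": 0.6,"dp": [-85,0,10],"yaw": -0.545},
    {"grip": 0.6,"dp": [-85,0,15],"yaw": -0.545},
    {"grip": 0.6,"dp": [-85,0,15],"yaw": -0.545}
  ]
}}

```text
time_s: 7.42
tcp_pos: [0.5558, 0.0456, 0.2837]
eef_rot: [179.9, 0.1, -16.4]
contact_force: [0.5, -0.8, 0.3]
gripper_width: 0.0526
```

Run:
```python
from h import *
delta([.556,.0459,.218],-16.3)
c=snap('scene','scene3')
a=c['color'][120:320,180:440];cv2.imwrite('pics/z3.png',cv2.resize(a,None,fx=3,fy=3,interpolation=2)[:,:,::-1])
```

```text
dp [ 0.2 -0.4 65.7] yaw -0.002 from [0.5558 0.0456 0.2837] [ 1.7993e+02  8.0000e-02 -1.6420e+01]
```

View pics/z3.png

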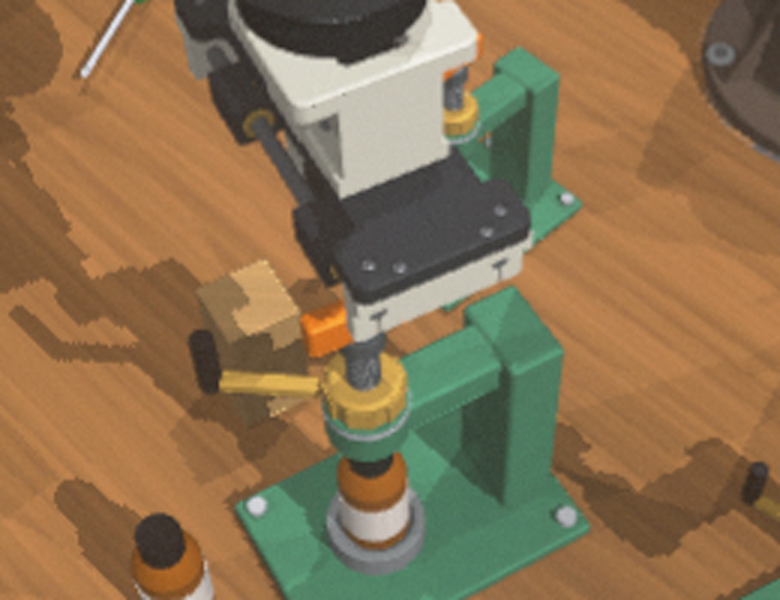

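>>> {"name": "apply_moves", "arguments": {
  "commands": [
    {"grip": 0.6,"dp": [0,0,30],"yaw": 0},
    {"grip": 0.6,"dp": [0,0,55],"yaw": 0},
    {"grip": 0.6,"dp": [0,0,66],"yaw": 0},
    {"grip": 0.6,"dp": [0,0,66],"yaw": 0},
    {"grip": 0.3,"dp": [0,0,66],"yaw": 0},
    {"grip": 0.05,"dp": [0,0,66],"yaw": 0},
    {"grip": 0.05,"dp": [0,0,66],"yaw": 0},
    {"grip": 0.05,"dp": [0,0,66],"yaw": 0},
    {"grip": 0.05,"dp": [0,0,66],"yaw": 0},
    {"grip": 0.05,"dp": [0,0,66],"yaw": 0}
  ],
  "newtons": 60
}}

```text
time_s: 8.72
tcp_pos: [0.5564, 0.0465, 0.2189]
eef_rot: [-179.9, -0.0, -16.3]
contact_force: [0.2, 5.4, 1.8]
gripper_width: 0.0162
```

```bash
cat > st.py <<'E'
from h import *
s=get_state(); A=Ro.from_euler('xyz',s['eef_rot'],degrees=True).as_matrix()
print(s['time_s'],s['tcp_pos'].round(5),s['eef_rot'].round(2),'F',s['contact_force'].round(2),'M',s['moment'].round(3),'w',s['gripper_width'].round(4),'j6',s['joints'][5].round(2),'tq6',round(s['joint_torque'][5],3))
E
python3 st.py
```

```text
Traceback (most recent call last):
  File "st.py", line 3, in <module>
    print(s['time_s'],s['tcp_pos'].round(5),s['eef_rot'].round(2),'F',s['contact_force'].round(2),'M',s['moment'].round(3),'w',s['gripper_width'].round(4),'j6',s['joints'][5].round(2),'tq6',round(s['joint_torque'][5],3))
                                                                                                                               ^^^^^^^^^^^^^^^^^^^^^^^^
AttributeError: 'float' object has no attribute 'round'
```

>>> {"name": "apply_moves", "arguments": {
  "commands": [
    {"grip": 0.05,"dp": [0,0,0],"yaw": 0},
    {"grip": 0.05,"dp": [0,0,0],"yaw": 0},
    {"grip": 0.05,"dp": [0,0,0],"yaw": 0}
  ]
}}

```text
time_s: 9.1
tcp_pos: [0.5564, 0.0465, 0.2189]
eef_rot: [-179.9, -0.0, -16.3]
contact_force: [-0.2, 5.8, 2.2]
gripper_width: 0.0161
```

```bash
sed -i "s/s\['gripper_width'\].round(4)/round(s['gripper_width'],4)/" st.py
python3 st.py
```

```text
9.1 [0.5564  0.04647 0.21885] [-1.7993e+02 -4.0000e-02 -1.6300e+01] F [-0.16  5.76  2.2 ] M [2.053 0.086 0.017] w 0.0161 j6 48.87 tq6 -0.017
```

>>> {"name": "apply_moves", "arguments": {
  "commands": [
    {"grip": 0.05,"dp": [0,-0.8,0],"yaw": 0},
    {"grip": 0.05,"dp": [0,-0.8,0.1],"yaw": 0.03},
    {"grip": 0.05,"dp": [0,-0.8,0.2],"yaw": 0.06},
    {"grip": 0.05,"dp": [0,-0.8,0.4],"yaw": 0.1}
  ]
}}

```text
time_s: 9.6
tcp_pos: [0.5565, 0.0466, 0.2185]
eef_rot: [-180.0, -0.0, -22.2]
contact_force: [-0.7, 5.1, 4.2]
gripper_width: 0.0164
```

```bash
python3 st.py
```

```text
9.6 [0.55648 0.04663 0.21849] [-1.7998e+02 -3.0000e-02 -2.2170e+01] F [-0.71  5.12  4.23] M [1.459 0.241 0.197] w 0.0164 j6 42.94 tq6 0.411
```

>>> {"name": "apply_moves", "arguments": {
  "commands": [
    {"grip": 0.05,"dp": [0,-0.3,0.3],"yaw": 0.05},
    {"grip": 0.05,"dp": [0,-0.3,0.5],"yaw": 0.1},
    {"grip": 0.05,"dp": [0,-0.3,0.7],"yaw": 0.15},
    {"grip": 0.05,"dp": [0,-0.3,0.9],"yaw": 0.2},
    {"grip": 0.05,"dp": [0,-0.3,1.1],"yaw": 0.25},
    {"grip": 0.05,"dp": [0,-0.3,1.3],"yaw": 0.3}
  ]
}}

```text
time_s: 10.35
tcp_pos: [0.5566, 0.0468, 0.2173]
eef_rot: [-180.0, -0.0, -39.4]
contact_force: [0.0, 3.7, 5.2]
gripper_width: 0.0162
```

```bash
python3 st.py
```

```text
10.35 [0.55655 0.0468  0.21727] [-1.7998e+02 -3.0000e-02 -3.9390e+01] F [0.02 3.71 5.17] M [1.26  0.317 0.188] w 0.0162 j6 25.7 tq6 0.477
```

>>> {"name": "apply_moves", "arguments": {
  "commands": [
    {"grip": 0.05,"dp": [0,0,0.2],"yaw": 0.05},
    {"grip": 0.05,"dp": [0,0,0.4],"yaw": 0.1},
    {"grip": 0.05,"dp": [0,0,0.6],"yaw": 0.15},
    {"grip": 0.05,"dp": [0,0,0.6],"yaw": 0.18}
  ]
}}

```text
time_s: 10.85
tcp_pos: [0.5566, 0.0468, 0.2165]
eef_rot: [-180.0, -0.0, -49.7]
contact_force: [-0.8, 3.6, 5.2]
gripper_width: 0.0164
```

```bash
python3 st.py
```

```text
10.85 [0.55659 0.04685 0.21655] [-1.7997e+02 -2.0000e-02 -4.9660e+01] F [-0.8   3.61  5.23] M [1.409 0.107 0.178] w 0.0164 j6 15.44 tq6 0.041
```

>>> {"name": "apply_moves", "arguments": {
  "commands": [
    {"grip": 0.05,"dp": [0,0,0.2],"yaw": 0.03},
    {"grip": 0.05,"dp": [0,0,0.3],"yaw": 0.06}
  ]
}}

```text
time_s: 11.1
tcp_pos: [0.5566, 0.0469, 0.2163]
eef_rot: [-180.0, -0.0, -53.1]
contact_force: [-0.4, 4.5, 5.7]
gripper_width: 0.0164
```

```bash
python3 st.py
```

```text
11.1 [0.55663 0.04687 0.21631] [-1.7996e+02 -2.0000e-02 -5.3070e+01] F [-0.37  4.5   5.68] M [1.457 0.171 0.177] w 0.0164 j6 12.02 tq6 0.218
```

>>> {"name": "apply_moves", "arguments": {
  "commands": [
    {"grip": 0.05,"dp": [0,0,0.2],"yaw": 0.03},
    {"grip": 0.05,"dp": [0,0,0.3],"yaw": 0.06}
  ]
}}

```text
time_s: 11.35
tcp_pos: [0.5567, 0.0469, 0.2161]
eef_rot: [-180.0, -0.0, -56.5]
contact_force: [-0.4, 3.5, 5.1]
gripper_width: 0.0162
```

```bash
python3 st.py
```

```text
11.35 [0.55667 0.0469  0.21607] [-1.7995e+02 -2.0000e-02 -5.6510e+01] F [-0.4   3.49  5.09] M [1.511 0.194 0.174] w 0.0162 j6 8.58 tq6 0.219
```

>>> {"name": "apply_moves", "arguments": {
  "commands": [
    {"grip": 0.05,"dp": [0,0,0.2],"yaw": 0.03},
    {"grip": 0.05,"dp": [0,0,0.3],"yaw": 0.06}
  ]
}}

```text
time_s: 11.6
tcp_pos: [0.5567, 0.0469, 0.2158]
eef_rot: [-180.0, -0.0, -59.9]
contact_force: [0.1, 3.5, 5.5]
gripper_width: 0.0164
```

```bash
python3 st.py
```

```text
11.6 [0.55666 0.0469  0.21579] [-1.7996e+02 -2.0000e-02 -5.9950e+01] F [0.1  3.52 5.51] M [1.431 0.265 0.197] w 0.0164 j6 5.14 tq6 0.22
```

>>> {"name": "apply_moves", "arguments": {
  "commands": [
    {"grip": 0.05,"dp": [0,0,0.2],"yaw": 0.03},
    {"grip": 0.05,"dp": [0,0,0.3],"yaw": 0.06}
  ]
}}

```text
time_s: 11.85
tcp_pos: [0.5567, 0.0469, 0.2156]
eef_rot: [-179.9, -0.0, -63.4]
contact_force: [-0.4, 3.8, 7.4]
gripper_width: 0.0161
```

```bash
python3 st.py
```

```text
11.85 [0.55672 0.04691 0.21556] [-1.7995e+02 -2.0000e-02 -6.3380e+01] F [-0.39  3.75  7.42] M [1.504 0.247 0.168] w 0.0161 j6 1.71 tq6 0.221
```

>>> {"name": "apply_moves", "arguments": {
  "commands": [
    {"grip": 0.05,"dp": [0,0,0.3],"yaw": 0.03},
    {"grip": 0.05,"dp": [0,0,0.5],"yaw": 0.06}
  ]
}}

```text
time_s: 12.1
tcp_pos: [0.5568, 0.0469, 0.2153]
eef_rot: [-179.9, -0.0, -66.8]
contact_force: [-0.4, 5.0, 7.8]
gripper_width: 0.0162
```

```bash
python3 st.py
```

```text
12.1 [0.55677 0.04691 0.2153 ] [-1.7994e+02 -2.0000e-02 -6.6820e+01] F [-0.37  4.96  7.81] M [1.556 0.509 0.201] w 0.0162 j6 -1.73 tq6 0.217
```

>>> {"name": "apply_moves", "arguments": {
  "commands": [
    {"grip": 0.05,"dp": [0,0,0.2],"yaw": 0.03},
    {"grip": 0.05,"dp": [0,0,0.4],"yaw": 0.06}
  ]
}}

```text
time_s: 12.35
tcp_pos: [0.5568, 0.047, 0.2151]
eef_rot: [-179.9, -0.0, -70.2]
contact_force: [-1.8, 4.5, 9.6]
gripper_width: 0.0164
```

```bash
python3 st.py
```

```text
12.35 [0.55684 0.04696 0.2151 ] [-1.7992e+02 -2.0000e-02 -7.0240e+01] F [-1.81  4.48  9.62] M [1.647 0.716 0.204] w 0.0164 j6 -5.17 tq6 0.197
```

>>> {"name": "apply_moves", "arguments": {
  "commands": [
    {"grip": 0.05,"dp": [0,0,0.2],"yaw": 0.03},
    {"grip": 0.05,"dp": [0,0,0.3],"yaw": 0.06}
  ]
}}

```text
time_s: 12.6
tcp_pos: [0.5569, 0.047, 0.2149]
eef_rot: [-179.9, -0.0, -73.7]
contact_force: [-2.0, 4.8, 10.4]
gripper_width: 0.0164
```

```bash
python3 st.py
```

```text
12.6 [0.55687 0.04696 0.21495] [-1.7991e+02 -1.0000e-02 -7.3680e+01] F [-2.03  4.85 10.37] M [1.647 0.788 0.246] w 0.0164 j6 -8.6 tq6 0.166
```

```bash
cat > avg.py <<'E'
from h import *
M=[];T=[];F=[]
for i in range(12):
    capture('top'); s=get_state(); M.append(s['moment'][2]);T.append(s['joint_torque'][5]);F.append(s['contact_force'])
print(s['time_s'],'Mz',np.mean(M).round(3),np.std(M).round(3),'tq6',np.mean(T).round(3),'F',np.mean(F,0).round(1),'yaw',s['eef_rot'][2].round(2),'z',s['tcp_pos'][2].round(5))
E
python3 avg.py
```

```text
13.2 Mz 0.152 0.019 tq6 -0.155 F [-1.7  4.2  9.6] yaw -73.63 z 0.21494
```

>>> {"name": "apply_moves", "arguments": {
  "commands": [
    {"grip": 0.05,"dp": [0,0,0],"yaw": 0.03},
    {"grip": 0.05,"dp": [0,0,0],"yaw": 0.06}
  ]
}}

```text
time_s: 13.45
tcp_pos: [0.5569, 0.047, 0.2149]
eef_rot: [-179.9, -0.0, -77.1]
contact_force: [-0.8, 4.3, 9.9]
gripper_width: 0.0164
```

```bash
python3 st.py
```

```text
13.45 [0.55688 0.04697 0.21486] [-1.7991e+02 -1.0000e-02 -7.7110e+01] F [-0.77  4.34  9.91] M [1.638 0.502 0.26 ] w 0.0164 j6 -12.04 tq6 0.135
```

>>> {"name": "apply_moves", "arguments": {
  "commands": [
    {"grip": 0.05,"dp": [0,0,0],"yaw": 0.03}
  ]
}}

```text
time_s: 13.58
tcp_pos: [0.5569, 0.047, 0.2148]
eef_rot: [-179.9, -0.0, -78.8]
contact_force: [-1.9, 3.7, 9.0]
gripper_width: 0.0159
```

```bash
python3 st.py
```

```text
13.575 [0.55688 0.04697 0.21478] [-179.91   -0.    -78.83] F [-1.88  3.74  8.96] M [1.639 0.429 0.259] w 0.0159 j6 -13.75 tq6 0.109
```

>>> {"name": "apply_moves", "arguments": {
  "commands": [
    {"grip": 0.05,"dp": [0,0,0.1],"yaw": 0.03}
  ]
}}

```text
time_s: 13.7
tcp_pos: [0.5569, 0.047, 0.2147]
eef_rot: [-179.9, -0.0, -80.5]
contact_force: [-2.0, 4.1, 8.1]
gripper_width: 0.0159
```

```bash
python3 st.py
```

```text
13.7 [0.55691 0.04698 0.21471] [-179.91   -0.    -80.55] F [-2.03  4.11  8.12] M [1.639 0.496 0.271] w 0.0159 j6 -15.47 tq6 0.091
```

>>> {"name": "apply_moves", "arguments": {
  "commands": [
    {"grip": 0.05,"dp": [0,0,0],"yaw": -0.03}
  ]
}}

```text
time_s: 13.82
tcp_pos: [0.5569, 0.047, 0.2147]
eef_rot: [-179.9, -0.0, -78.8]
contact_force: [-1.1, 4.6, 8.9]
gripper_width: 0.0164
```

```bash
python3 st.py; python3 avg.py
```

```text
13.825 [0.55691 0.04698 0.21474] [-179.9    -0.    -78.79] F [-1.14  4.58  8.85] M [ 1.618  0.545 -0.056] w 0.0164 j6 -13.71 tq6 -0.724
14.425 Mz 0.028 0.021 tq6 -0.017 F [-1.4  4.5  8.5] yaw -78.8 z 0.21473
```

>>> {"name": "apply_moves", "arguments": {
  "commands": [
    {"grip": 0.05,"dp": [0,0,0],"yaw": -0.015},
    {"grip": 0.05,"dp": [0,0,0],"yaw": -0.03}
  ]
}}

```text
time_s: 14.68
tcp_pos: [0.5569, 0.047, 0.2148]
eef_rot: [-179.9, 0.0, -77.1]
contact_force: [-1.6, 3.8, 9.2]
gripper_width: 0.0163
```

```bash
python3 st.py; python3 avg.py
```

```text
14.675 [0.5569  0.04698 0.21476] [-179.9     0.    -77.06] F [-1.57  3.82  9.15] M [ 1.657  0.555 -0.074] w 0.0163 j6 -11.98 tq6 -0.079
15.275 Mz -0.044 0.033 tq6 0.05 F [-1.5  4.6  9. ] yaw -77.09 z 0.21477
```

>>> {"name": "apply_moves", "arguments": {
  "commands": [
    {"grip": 0.05,"dp": [0,0,0],"yaw": -0.01},
    {"grip": 0.05,"dp": [0,0,0],"yaw": -0.02},
    {"grip": 0.05,"dp": [0,0,0],"yaw": -0.02}
  ]
}}

```text
time_s: 15.65
tcp_pos: [0.5569, 0.047, 0.2148]
eef_rot: [-179.9, -0.0, -75.9]
contact_force: [-1.7, 3.6, 9.1]
gripper_width: 0.0165
```

```bash
python3 st.py; python3 avg.py
```

```text
15.65 [0.55691 0.04695 0.21481] [-179.9    -0.    -75.94] F [-1.74  3.57  9.14] M [ 1.729  0.634 -0.044] w 0.0165 j6 -10.85 tq6 0.114
16.25 Mz -0.059 0.033 tq6 0.057 F [-1.7  4.3  9.4] yaw -75.94 z 0.2148
```

>>> {"name": "apply_moves", "arguments": {
  "commands": [
    {"grip": 0.6,"dp": [0,0,0],"yaw": 0},
    {"grip": 0.6,"dp": [0,0,0],"yaw": 0},
    {"grip": 0.6,"dp": [0,0,0],"yaw": 0},
    {"grip": 0.6,"dp": [0,0,0],"yaw": 0},
    {"grip": 0.6,"dp": [0,0,-30],"yaw": 0},
    {"grip": 0.6,"dp": [0,0,-60],"yaw": 0},
    {"grip": 0.6,"dp": [0,0,-80],"yaw": 0},
    {"grip": 0.6,"dp": [0,0,-80],"yaw": 0}
  ]
}}

```text
time_s: 17.25
tcp_pos: [0.557, 0.0469, 0.2953]
eef_rot: [-179.8, 0.0, -75.9]
contact_force: [-0.3, 0.2, -0.2]
gripper_width: 0.0529
```

Run:
```python
from h import *
s=get_state()
# post at lever angle -48.1, axis refined (.5565,.0465)
ax=np.array([.556,.046]);a=np.radians(-48.1);p=ax+.085*np.array([np.cos(a),np.sin(a)]);print(p)
delta([.6132,-.0173,.30],-48.1)
c=snap('scene','scene4')
cv2.imwrite('pics/z4.png',cv2.resize(c['color'][120:320,180:440],None,fx=3,fy=3,interpolation=2)[:,:,::-1])
```

```text
[ 0.61276577 -0.01726648]
dp [ 76.  -38.9  -4.6] yaw -0.4853 from [0.557  0.0469 0.2953] [-1.7984e+02  1.0000e-02 -7.5910e+01]
```

View pics/z4.png

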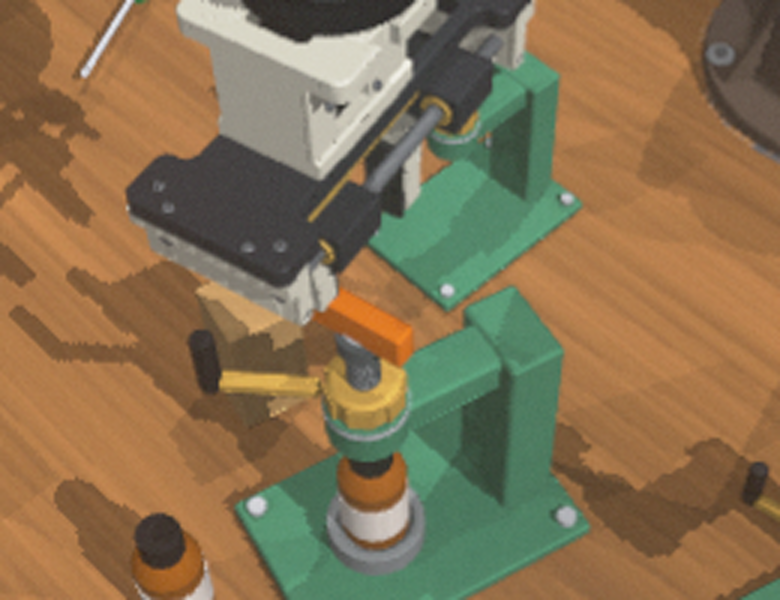

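>>> {"name": "apply_moves", "arguments": {
  "commands": [
    {"grip": 0.6,"dp": [25,-13,-5],"yaw": -0.17},
    {"grip": 0.6,"dp": [50,-26,-5],"yaw": -0.34},
    {"grip": 0.6,"dp": [76,-39,-5],"yaw": -0.485},
    {"grip": 0.6,"dp": [76,-39,-5],"yaw": -0.485},
    {"grip": 0.6,"dp": [76,-39,-5],"yaw": -0.485}
  ]
}}

```text
time_s: 17.92
tcp_pos: [0.6121, -0.0174, 0.2976]
eef_rot: [179.9, 0.1, -48.3]
contact_force: [-0.3, 0.5, -0.0]
gripper_width: 0.0526
```

Run:
```python
from h import *
delta([.6132,-.0173,.185],-48.1)
```

```text
dp [  0.8  -1.1 112.6] yaw -0.0027 from [ 0.6121 -0.0174  0.2976] [ 1.7991e+02  6.0000e-02 -4.8250e+01]
```

>>> {"name": "apply_moves", "arguments": {
  "commands": [
    {"grip": 0.6,"dp": [0.5,-0.5,50],"yaw": 0},
    {"grip": 0.6,"dp": [0.5,-0.5,90],"yaw": 0},
    {"grip": 0.6,"dp": [0.5,-0.5,113],"yaw": 0},
    {"grip": 0.6,"dp": [0.5,-0.5,113],"yaw": 0},
    {"grip": 0.3,"dp": [0.5,-0.5,113],"yaw": 0},
    {"grip": 0.05,"dp": [0.5,-0.5,113],"yaw": 0},
    {"grip": 0.05,"dp": [0.5,-0.5,113],"yaw": 0},
    {"grip": 0.05,"dp": [0.5,-0.5,113],"yaw": 0},
    {"grip": 0.05,"dp": [0.5,-0.5,113],"yaw": 0},
    {"grip": 0.05,"dp": [0.5,-0.5,113],"yaw": 0}
  ],
  "newtons": 35
}}

```text
time_s: 19.18
tcp_pos: [0.6133, -0.0176, 0.1861]
eef_rot: [180.0, -0.0, -48.1]
contact_force: [-1.4, -0.9, 3.4]
gripper_width: 0.0135
```

```bash
python3 st.py
```

```text
19.175 [ 0.61331 -0.01763  0.18606] [ 1.7999e+02 -1.0000e-02 -4.8120e+01] F [-1.41 -0.86  3.43] M [-0.194  0.656 -0.022] w 0.0135 j6 25.3 tq6 0.008
```

>>> {"name": "apply_moves", "arguments": {
  "commands": [
    {"grip": 0.05,"dp": [-0.1,4.2,0],"yaw": 0.05},
    {"grip": 0.05,"dp": [-0.4,8.5,0],"yaw": 0.1},
    {"grip": 0.05,"dp": [-1,12.7,0],"yaw": 0.15},
    {"grip": 0.05,"dp": [-1.7,16.9,0],"yaw": 0.2}
  ]
}}

```text
time_s: 19.68
tcp_pos: [0.6008, -0.0267, 0.1861]
eef_rot: [-179.9, -0.0, -59.6]
contact_force: [1.8, 2.6, -0.6]
gripper_width: 0.013
```

```bash
cat >> st.py <<'E'
v=s['tcp_pos'][:2]-[.5563,.0463];a=np.arctan2(v[1],v[0]);F=s['contact_force']
print('r',np.hypot(*v).round(4),'ang',np.degrees(a).round(2),'Frad',(F[0]*np.cos(a)+F[1]*np.sin(a)).round(2),'Ftan',(-F[0]*np.sin(a)+F[1]*np.cos(a)).round(2))
E
python3 st.py
```

```text
19.675 [ 0.60079 -0.02675  0.18607] [-1.7985e+02 -2.0000e-02 -5.9630e+01] F [ 1.78  2.58 -0.56] M [ 1.003 -0.75   0.179] w 0.013 j6 14.33 tq6 0.472
r 0.0855 ang -58.66 Frad -1.28 Ftan 2.86
```

>>> {"name": "apply_moves", "arguments": {
  "commands": [
    {"grip": 0.05,"dp": [-0.1,4.2,0],"yaw": 0.05},
    {"grip": 0.05,"dp": [-0.4,8.5,0],"yaw": 0.1},
    {"grip": 0.05,"dp": [-1,12.7,0],"yaw": 0.15},
    {"grip": 0.05,"dp": [-1.7,16.9,0],"yaw": 0.2}
  ]
}}

```text
time_s: 20.18
tcp_pos: [0.5855, -0.0339, 0.1861]
eef_rot: [-179.8, -0.0, -71.1]
contact_force: [3.3, 3.0, -0.6]
gripper_width: 0.013
```

```bash
python3 st.py
```

```text
20.175 [ 0.58552 -0.03394  0.18607] [-1.7984e+02 -1.0000e-02 -7.1100e+01] F [ 3.34  2.95 -0.59] M [ 0.705 -1.105  0.181] w 0.013 j6 3.14 tq6 0.476
r 0.0854 ang -69.99 Frad -1.63 Ftan 4.15
```

>>> {"name": "apply_moves", "arguments": {
  "commands": [
    {"grip": 0.05,"dp": [-0.1,4.2,0],"yaw": 0.05},
    {"grip": 0.05,"dp": [-0.4,8.5,0],"yaw": 0.1}
  ]
}}

```text
time_s: 20.42
tcp_pos: [0.5775, -0.0364, 0.1861]
eef_rot: [-179.8, 0.0, -76.8]
contact_force: [3.7, 1.9, -0.5]
gripper_width: 0.0127
```

```bash
python3 st.py
```

```text
20.425 [ 0.57748 -0.03636  0.18609] [-179.83    0.    -76.82] F [ 3.68  1.94 -0.45] M [ 0.643 -1.252  0.177] w 0.0127 j6 -2.58 tq6 0.478
r 0.0853 ang -75.63 Frad -0.96 Ftan 4.05
```

>>> {"name": "apply_moves", "arguments": {
  "commands": [
    {"grip": 0.05,"dp": [0,2.5,0],"yaw": 0.03},
    {"grip": 0.05,"dp": [-0.2,5,0],"yaw": 0.06}
  ]
}}

```text
time_s: 20.68
tcp_pos: [0.5721, -0.0375, 0.1861]
eef_rot: [-179.9, 0.0, -80.3]
contact_force: [4.8, 1.7, 0.0]
gripper_width: 0.0131
```

```bash
python3 st.py;python3 avg.py; python3 st.py
```

```text
20.675 [ 0.57209 -0.0375   0.18608] [-1.7988e+02  1.0000e-02 -8.0250e+01] F [4.78 1.68 0.02] M [ 0.819 -1.718  0.077] w 0.0131 j6 -6.05 tq6 0.318
r 0.0853 ang -79.33 Frad -0.77 Ftan 5.01
21.275 Mz 0.098 0.019 tq6 -0.111 F [4.1 2.7 1. ] yaw -80.16 z 0.18607
21.275 [ 0.57171 -0.03762  0.18607] [-1.7994e+02  1.0000e-02 -8.0160e+01] F [3.99 2.91 1.34] M [ 1.159 -1.444  0.081] w 0.0133 j6 -5.95 tq6 -0.091
r 0.0853 ang -79.59 Frad -2.14 Ftan 4.45
```

>>> {"name": "apply_moves", "arguments": {
  "commands": [
    {"grip": 0.05,"dp": [0,1.3,0],"yaw": 0.015},
    {"grip": 0.05,"dp": [0,2.5,0],"yaw": 0.03}
  ]
}}

```text
time_s: 21.52
tcp_pos: [0.5693, -0.038, 0.186]
eef_rot: [-179.9, 0.0, -81.9]
contact_force: [4.5, 3.4, 0.7]
gripper_width: 0.0132
```

```bash
python3 st.py;python3 - <<'E'
from h import *
c=snap('scene','scene5');c2=snap('top','top5')
a=c['color'][130:310,190:390];b=c2['color'][130:310,280:480]
o=np.hstack([cv2.resize(k,None,fx=2,fy=2,interpolation=2) for k in(a,b)]);cv2.imwrite('pics/z5.png',o[:,:,::-1])
E
python3 avg.py; python3 st.py
```

```text
21.525 [ 0.56933 -0.03797  0.18605] [-1.7993e+02  1.0000e-02 -8.1900e+01] F [4.48 3.41 0.72] M [ 1.244 -1.617  0.135] w 0.0132 j6 -7.73 tq6 0.067
r 0.0853 ang -81.21 Frad -2.68 Ftan 4.95
22.225 Mz 0.094 0.027 tq6 -0.093 F [3.9 3.4 1.3] yaw -81.88 z 0.18607
22.225 [ 0.56924 -0.03799  0.18607] [-1.7994e+02  1.0000e-02 -8.1880e+01] F [4.62 3.75 2.07] M [ 1.162 -1.381  0.06 ] w 0.013 j6 -7.7 tq6 -0.088
r 0.0853 ang -81.27 Frad -3.01 Ftan 5.13
```

View pics/z5.png

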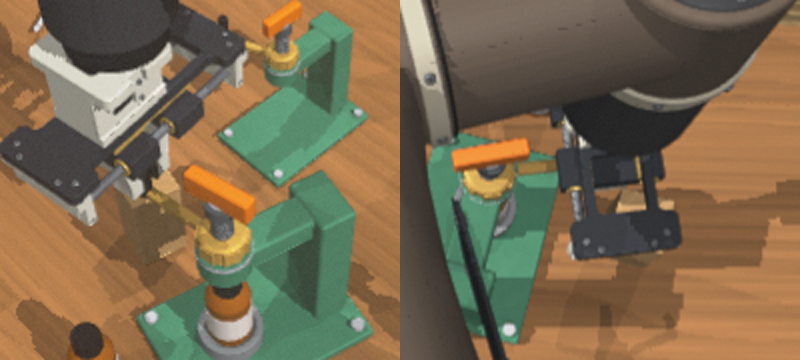

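Run:
```python
from h import *
for f in('scene4','scene5'):
    im=load(f)['color'][190:265,270:330]
    cv2.imwrite('pics/b_'+f+'.png',cv2.resize(im,None,fx=9,fy=8,interpolation=2)[:,:,::-1])
a=cv2.imread('pics/b_scene4.png');b=cv2.imread('pics/b_scene5.png')
cv2.imwrite('pics/b45.png',cv2.resize(np.hstack([a,b]),(800,444)))
```

```text
(no output)
```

View pics/b45.png

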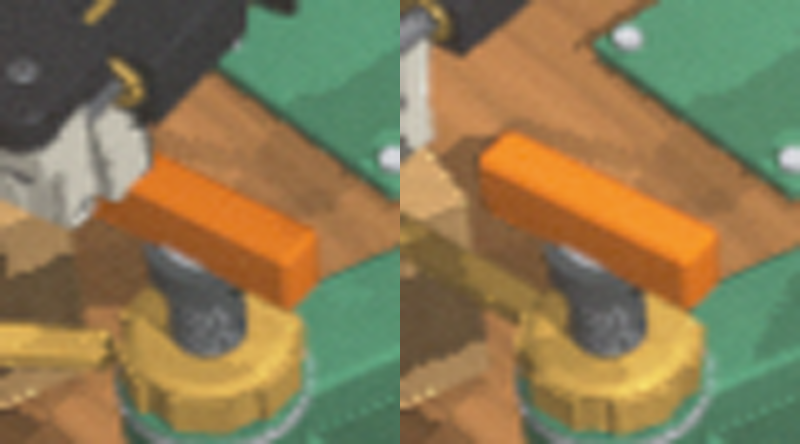

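Run:
```python
from h import *
im=load('top5')['color'][190:230,300:350]
cv2.imwrite('pics/t5.png',cv2.resize(im,None,fx=15,fy=15,interpolation=2)[:,:,::-1])
```

```text
(no output)
```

View pics/t5.png

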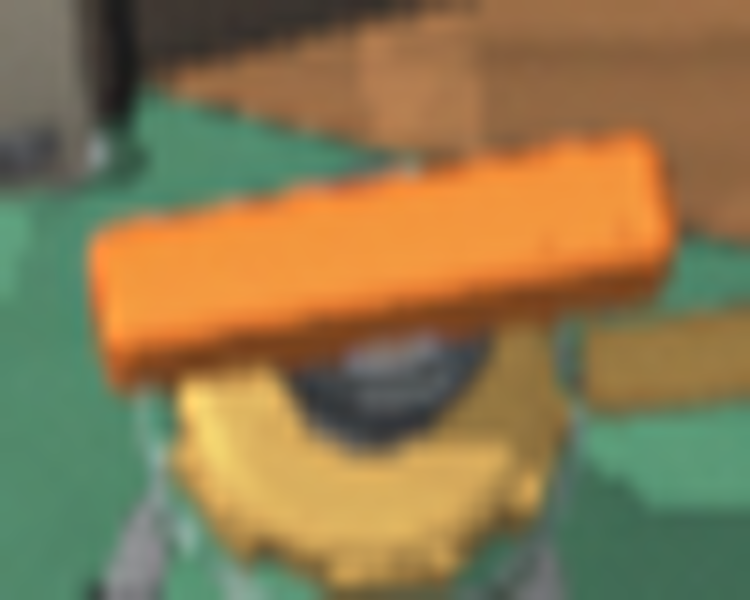

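Run:
```python
from h import *
s=load('scene5');t=load('top5')
S=lambda x,y:(270+(x-400)/6.667-.45,190+y/5.92-.45)
T=lambda x,y:(300+x/15-.47,190+y/15-.47)
P=[]
for a,b in (((480,160),(650,135)),((515,130),(672,262)),((718,237),(116,365)),((685,264),(93,235))):
    r=tri(s,S(*a),t,T(*b));P.append(r[0]);print(r)
P=np.array(P)
d=P[0]+P[1]-P[2]-P[3];print('yaw',np.degrees(np.arctan2(d[1],d[0])),P.mean(0))
# top-only at plane z
Q=np.array([plane(t,T(*b),.2425) for b in((650,135),(672,262),(116,365),(93,235))])
for i,j in((0,3),(1,2)):
    d=Q[i]-Q[j];print(np.degrees(np.arctan2(d[1],d[0])),np.linalg.norm(d))
Q=np.array([plane(s,S(*b),.2425) for b in((480,160),(515,130),(718,237),(685,264))])
for i,j in((0,3),(1,2)):
    d=Q[i]-Q[j];print(np.degrees(np.arctan2(d[1],d[0])),np.linalg.norm(d))
```

```text
(array([0.56811076, 0.01882027, 0.2454285 ]), np.float64(0.0012628762950256166))
(array([0.5551742 , 0.01628853, 0.24396916]), np.float64(0.0010301458302293274))
(array([0.54405326, 0.07282153, 0.24150678]), np.float64(0.00017523394574149467))
(array([0.5567947 , 0.07550253, 0.24498144]), np.float64(0.0003912778873819452))
yaw -78.79037272231251 [0.55603323 0.04585821 0.24397147]
-78.38134167907342 0.05841818760465137
-78.11076760522361 0.05820000521258185
-79.10295444498075 0.05785079070375413
-80.42103207657611 0.05843322759163393
```

>>> {"name": "apply_moves", "arguments": {
  "commands": [
    {"grip": 0.05,"dp": [0,1.3,0],"yaw": 0.015},
    {"grip": 0.05,"dp": [0,2.5,0],"yaw": 0.03}
  ]
}}

```text
time_s: 22.48
tcp_pos: [0.5669, -0.0383, 0.1861]
eef_rot: [-179.9, 0.0, -83.6]
contact_force: [4.3, 3.5, 1.4]
gripper_width: 0.013
```

```bash
python3 st.py;python3 avg.py; python3 st.py
```

```text
22.475 [ 0.56692 -0.03831  0.18608] [-1.7992e+02  1.0000e-02 -8.3620e+01] F [4.26 3.53 1.41] M [ 1.222 -1.665  0.133] w 0.013 j6 -9.48 tq6 0.06
r 0.0853 ang -82.85 Frad -2.97 Ftan 4.67
23.075 Mz 0.094 0.039 tq6 -0.105 F [4.  3.2 1.1] yaw -83.6 z 0.18605
23.075 [ 0.56677 -0.03834  0.18605] [-1.7994e+02  2.0000e-02 -8.3600e+01] F [4.29 3.08 1.5 ] M [ 1.286 -1.466  0.028] w 0.0133 j6 -9.46 tq6 -0.096
r 0.0853 ang -82.95 Frad -2.53 Ftan 4.63
```

Run:
```python
from h import *
c=snap('top','top6');d=snap('scene','scene6')
k=lambda im,s:cv2.resize(im,None,fx=s,fy=s,interpolation=2)
a=k(load('top0')['color'][190:230,315:385],10);b=k(c['color'][190:230,315:385],10)
cv2.imwrite('pics/l6.png',np.vstack([a[:300],b[:300]])[:,:,::-1])
a=k(load('scene0')['color'][195:255,245:310],6);b=k(d['color'][195:255,245:310],6)
cv2.imwrite('pics/s6.png',np.hstack([a,b])[:,:,::-1])
```

```text
(no output)
```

View pics/l6.png

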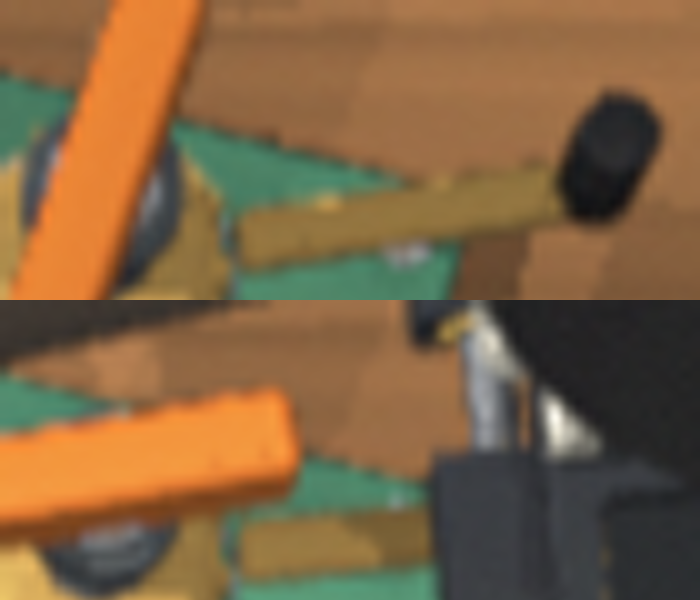

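View pics/s6.png

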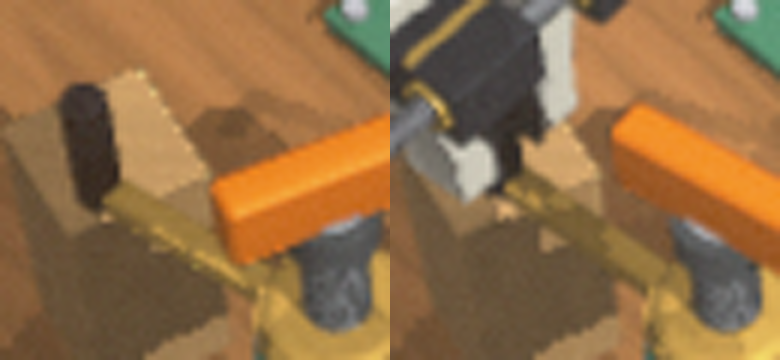

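>>> {"name": "apply_moves", "arguments": {
  "commands": [
    {"grip": 0.05,"dp": [-0.1,-4.2,0],"yaw": -0.05},
    {"grip": 0.05,"dp": [-0.4,-8.5,0],"yaw": -0.1},
    {"grip": 0.05,"dp": [-1,-12.7,0],"yaw": -0.15},
    {"grip": 0.05,"dp": [-1.7,-16.9,0],"yaw": -0.2},
    {"grip": 0.05,"dp": [-2.6,-21,0],"yaw": -0.25},
    {"grip": 0.05,"dp": [-3.8,-25.1,0],"yaw": -0.3},
    {"grip": 0.05,"dp": [-5.2,-29.1,0],"yaw": -0.35},
    {"grip": 0.05,"dp": [-6.7,-33.1,0],"yaw": -0.4},
    {"grip": 0.05,"dp": [-8.5,-37,0],"yaw": -0.45},
    {"grip": 0.05,"dp": [-7.6,-35.1,0],"yaw": -0.425},
    {"grip": 0.05,"dp": [-6.7,-33.1,0],"yaw": -0.4},
    {"grip": 0.05,"dp": [-6,-31.1,0],"yaw": -0.375}
  ]
}}

```text
time_s: 24.68
tcp_pos: [0.5966, -0.0291, 0.186]
eef_rot: [-180.0, -0.0, -62.2]
contact_force: [3.3, 3.9, 2.6]
gripper_width: 0.0133
```

```bash
cat > av2.py <<'E'
from h import *
M=[];F=[]
def g(): 
    s=get_state();M.append(s['moment'][2]);F.append(s['contact_force']);return s
s=g();print('moving',F[0].round(2),M[0].round(3))
M=[];F=[]
for i in range(6): capture('top'); s=g()
v=s['tcp_pos'][:2]-[.5563,.0463];a=np.arctan2(v[1],v[0]);F=np.mean(F,0);M=np.mean(M)
ft=-F[0]*np.sin(a)+F[1]*np.cos(a)
print(s['time_s'],'ang',np.degrees(a).round(2),'r',np.hypot(*v).round(4),'Ftan',ft.round(2),'Mz',M.round(3),'T',(ft*.0853+M).round(3),'Frad',(F[0]*np.cos(a)+F[1]*np.sin(a)).round(2),'w',s['gripper_width'])
E
python3 av2.py
```

```text
moving [3.34 3.88 2.59] 0.039
24.975 ang -62.03 r 0.0855 Ftan 3.0 Mz 0.027 T 0.282 Frad -2.41 w 0.013234722242548812
```

>>> {"name": "apply_moves", "arguments": {
  "commands": [
    {"grip": 0.05,"dp": [0,2.1,0],"yaw": 0.025},
    {"grip": 0.05,"dp": [-0.1,4.2,0],"yaw": 0.05},
    {"grip": 0.05,"dp": [-0.3,6.3,0],"yaw": 0.075}
  ]
}}

```text
time_s: 25.35
tcp_pos: [0.591, -0.0318, 0.186]
eef_rot: [-180.0, -0.0, -66.5]
contact_force: [3.1, 3.5, 4.9]
gripper_width: 0.0134
```

```bash
python3 av2.py
```

```text
moving [3.13 3.48 4.88] 0.089
25.65 ang -66.2 r 0.0855 Ftan 3.19 Mz 0.033 T 0.304 Frad -3.13 w 0.01317181703358449
```

>>> {"name": "apply_moves", "arguments": {
  "commands": [
    {"grip": 0.05,"dp": [0,2.1,0],"yaw": 0.025},
    {"grip": 0.05,"dp": [-0.1,4.2,0],"yaw": 0.05},
    {"grip": 0.05,"dp": [-0.3,6.3,0],"yaw": 0.075}
  ]
}}

```text
time_s: 26.02
tcp_pos: [0.5852, -0.0341, 0.186]
eef_rot: [-180.0, -0.0, -70.8]
contact_force: [3.2, 4.6, 5.3]
gripper_width: 0.013
```

```bash
python3 av2.py
```

```text
moving [3.18 4.59 5.26] 0.101
26.325 ang -70.35 r 0.0855 Ftan 3.39 Mz 0.049 T 0.338 Frad -2.98 w 0.013086052242024205
```

>>> {"name": "apply_moves", "arguments": {
  "commands": [
    {"grip": 0.05,"dp": [0,2.1,0],"yaw": 0.025},
    {"grip": 0.05,"dp": [-0.1,4.2,0],"yaw": 0.05},
    {"grip": 0.05,"dp": [-0.3,6.3,0],"yaw": 0.075}
  ]
}}

```text
time_s: 26.7
tcp_pos: [0.5793, -0.0359, 0.186]
eef_rot: [-179.9, -0.0, -75.0]
contact_force: [4.2, 3.5, 5.2]
gripper_width: 0.013
```

```bash
python3 av2.py
```

```text
moving [4.24 3.54 5.25] 0.148
27.0 ang -74.51 r 0.0854 Ftan 3.61 Mz 0.054 T 0.363 Frad -2.81 w 0.013251486297493294
```

>>> {"name": "apply_moves", "arguments": {
  "commands": [
    {"grip": 0.05,"dp": [0,2.1,0],"yaw": 0.025},
    {"grip": 0.05,"dp": [-0.1,4.2,0],"yaw": 0.05},
    {"grip": 0.05,"dp": [-0.3,6.3,0],"yaw": 0.075}
  ]
}}

```text
time_s: 27.38
tcp_pos: [0.5732, -0.0373, 0.186]
eef_rot: [-179.9, -0.0, -79.3]
contact_force: [4.6, 3.2, 5.9]
gripper_width: 0.013
```

```bash
python3 av2.py
```

```text
moving [4.56 3.24 5.89] 0.152
27.675 ang -78.7 r 0.0853 Ftan 3.88 Mz 0.08 T 0.41 Frad -2.3 w 0.013177148082071521
```

>>> {"name": "apply_moves", "arguments": {
  "commands": [
    {"grip": 0.05,"dp": [0,1.7,0],"yaw": 0.02},
    {"grip": 0.05,"dp": [0,3.2,0],"yaw": 0.038},
    {"grip": 0.05,"dp": [0,3.2,0],"yaw": 0.038}
  ]
}}

```text
time_s: 28.05
tcp_pos: [0.57, -0.0379, 0.186]
eef_rot: [-179.9, -0.0, -81.5]
contact_force: [4.1, 3.4, 5.4]
gripper_width: 0.0132
```

```bash
python3 av2.py
```

```text
moving [4.11 3.39 5.41] 0.146
28.35 ang -80.78 r 0.0853 Ftan 3.87 Mz 0.096 T 0.426 Frad -2.77 w 0.013085873460140039
```

Release, rise and retreat, then check.

>>> {"name": "apply_moves", "arguments": {
  "commands": [
    {"grip": 0.6,"dp": [0,0,0],"yaw": 0},
    {"grip": 0.6,"dp": [0,0,0],"yaw": 0},
    {"grip": 0.6,"dp": [0,0,0],"yaw": 0},
    {"grip": 0.6,"dp": [0,0,0],"yaw": 0},
    {"grip": 0.6,"dp": [0,0,-10],"yaw": 0},
    {"grip": 0.6,"dp": [0,0,-50],"yaw": 0},
    {"grip": 0.6,"dp": [0,0,-100],"yaw": 0},
    {"grip": 0.6,"dp": [40,0,-130],"yaw": 0},
    {"grip": 0.6,"dp": [80,0,-150],"yaw": 0},
    {"grip": 0.6,"dp": [120,0,-150],"yaw": 0},
    {"grip": 0.6,"dp": [160,0,-150],"yaw": 0},
    {"grip": 0.6,"dp": [160,0,-150],"yaw": 0}
  ]
}}

```text
time_s: 29.85
tcp_pos: [0.593, -0.1985, 0.3359]
eef_rot: [180.0, -0.0, -81.7]
contact_force: [-0.1, 0.1, -0.0]
gripper_width: 0.0528
```

```bash
python3 st.py
python3 - <<'E'
from h import *
c=snap('top','top7');d=snap('scene','scene7')
k=lambda im,s:cv2.resize(im,None,fx=s,fy=s,interpolation=2)
a=k(c['color'][140:290,230:430],3.9);cv2.imwrite('pics/t7.png',a[:,:,::-1])
a=k(d['color'][180:320,210:390],4.4);cv2.imwrite('pics/s7.png',a[:,:,::-1])
E
```

```text
29.85 [ 0.59296 -0.19848  0.3359 ] [ 1.7997e+02 -1.0000e-02 -8.1690e+01] F [-0.11  0.08 -0.03] M [ 0.126 -0.03  -0.03 ] w 0.0528 j6 8.94 tq6 0.436
r 0.2475 ang -81.48 Frad -0.1 Ftan -0.09
```

View pics/t7.png

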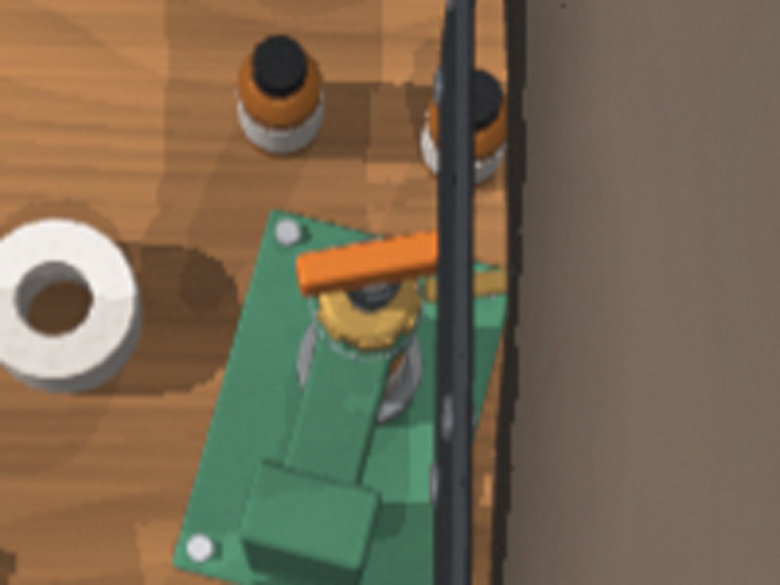

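View pics/s7.png

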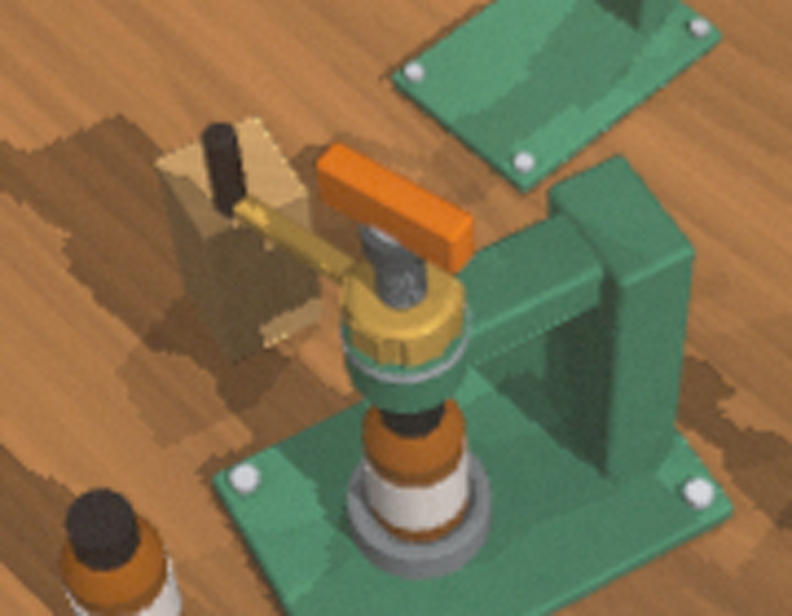

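Run:
```python
from h import *
# darkness centroid of post top part and template shift between scene0 and scene7
a=load('scene0');b=load('scene7')
pa=plane(a,(210+(194-1.5)/4,180+(121-1.5)/4),.213);pb=plane(b,(210+(220-1.7)/4.4,180+(129-1.7)/4.4),.213)
for p in(pa,pb):
    v=p[:2]-[.5563,.0463];print(p,np.hypot(*v),np.degrees(np.arctan2(v[1],v[0])))
# subpixel shift of the post
g=lambda c:cv2.cvtColor(c['color'],cv2.COLOR_RGB2GRAY)
def cen(c):
    m=(g(c)[205:222,250:268]<62); y,x=np.nonzero(m); return x.mean()+250,y.mean()+205,m.sum()
print(cen(a),cen(b))
for c in(a,b):
    u=cen(c);p=plane(c,u[:2],.2);v=p[:2]-[.5563,.0463];print(np.degrees(np.arctan2(v[1],v[0])))
# bystanders
for f in('scene0','scene7'):
    im=g(load(f)); print(f)
d=cv2.absdiff(g(a),g(b))
for n,(x,y) in dict(b1=(237,308),b2=(264,352),roll=(354,359),carton=(268,240)).items(): print(n,d[y-20:y+20,x-15:x+15].mean())
```

```text
[ 0.57124084 -0.03802126  0.213     ] 0.08563471189404676 -79.95208292776357
[ 0.56826857 -0.03782678  0.213     ] 0.0849738866421045 -81.90296428862791
(np.float64(259.2560975609756), np.float64(215.6951219512195), np.int64(82)) (np.float64(260.40697674418607), np.float64(215.1046511627907), np.int64(86))
-79.1039941459479
-80.49327409318737
scene0
scene7
b1 1.8766666666666667
b2 3.7183333333333333
roll 6.721666666666667
carton 6.640833333333333
```

```bash
python3 -c "
from plant import *
print(close_job(),get_state()['time_s'])"
```

```text
the job is handed in; nothing more can be done
the job is handed in; nothing more can be done
```

I loosened the nut, wound the foot down onto the cap, swung the lever tight again, let go and handed the job in at about 30 s. I believe every condition is met, but no verdict was given, and the cap force and nut angle are estimates.

1. **Loosening:** I swung the lever about 0.54 rad anticlockwise. The screw then turned freely at about 0.18 N m.
2. **Winding down:** I turned the handle clockwise until the moment rose from 0.18 to about 0.27 N m. I then backed off about 0.08 rad of tool rotation.
3. **Tightening:** I swung the lever back to slightly past where it started.

**Last checks**
- **Nut angle:** in the pictures the lever sits about 0.03 rad tighter than at the start, so the nut is near -0.03 rad if it began at 0. The lever's holding torque started to rise about 0.3 rad before the starting angle, which fits that.
- **Cap force:** I estimate 18 to 28 N from the moments while turning each way. The handle looked the same in the camera before and during re-tightening.
- **Release:** the gripper is clear, with contact force about zero. The bystanders show no visible shift in the pictures.

**What disagreed**
- **Nut torque:** the measured torque at tight was only about 0.43 to 0.56 N m, against the nominal 0.8. I therefore relied on the lever angle and the shape of the torque rise instead.
- **Handle angle:** the handle measured about 2.7° further turned than the gripper's own angle. Some of my back-off may not have reached the screw, so the cap force could be near the top of the estimate.

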